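# Press the kitchen timer into its cutout in the tool-case insert

## Task

Put the kitchen timer back in the square cutout of the baker's tool-case insert, dial up and its sides square with the cutout, and press it down fully home until its base rests on the cutout's floor. Then let go of it.

Things in the scene. Friction and masses are not known exactly. Their poses are not given: they have to be found in the camera images.
- timer: Kitchen timer, 90 g: white rounded-square base 67 x 66 mm, 24 mm high, under a round red dial 54 mm across, 25 to 38 mm above the underside (it does not turn). Stands loose on the worktop, near a tin, a steel ring and a ramekin. Origin: centre of the underside; x, y along the base's sides, z up. Grip it across the dial. Any of its four quarter turns fits.
- insert: Tool-case insert, fixed to the worktop: grey plate 140 (x) x 240 (y) x 26 mm in a thin aluminium rim. Origin: centre of its underside; x, y along its sides, z up. It has the empty square cutout near its -y end, an empty round one in the middle, two small ones with white nozzles (to 46 mm above the worktop) at the +y end and a slot along y on the -x side with a peeler.
- square_cutout (a point): Centre of the square cutout's floor, 6 mm above the worktop, 20 mm below the plate's top; axes as the insert's. 73 x 73 mm between rigid walls, plus a 5 mm bevelled mouth. Black sprung pads with sloped tops on its +y and -y walls, 62 mm apart at rest, stop the timer 6 to 9 mm above the floor, perhaps aslant; pressing straight down on it with 4 to 12 N takes it home, and they grip it.
Things that resemble listed ones, but are neither listed nor needed, are in the scene too. What is shaped like the timer but yellow is not meant.

How it is judged:
By the outcome, as a careful person would: the job done as asked, in the order asked, and still so for the second after the job is handed in, with the robot touching nothing.
It also fails if it takes over 42 s, if anything falls off the work surface, if the arm or the gripper's body presses on something with over 40 N, if the wrist force passes 120 N, or if a joint passes its speed limit or range.

## Robot

A 7-joint arm with a two-finger parallel gripper is mounted at the origin on a cart in front of the work surface, level with it; the furniture and walls round the work are solid. World frame = base frame: x ahead of the robot, y to its left, z up, the work surface at z = 0. Lengths are in mm, angles in degrees, forces in N, time in s.
With the tool pointing down it reaches from about 425 to 800 mm from the base axis. Payload 8.3 kg.
Tool frame: the origin (TCP) lies at the very end of the fingers, on their centre line; the grasp point (between the pads) lies 19 mm behind it; z points along the fingers, y is the line along which they close (so a half turn about z gives the same grasp; the last joint's range is limited). The gripper opens to 85 mm and grips with 20 to 120 N. Pads are 22 mm wide; open, the fingers measure 114 mm over their backs; the gripper's body (76 mm by 85 mm) begins 54 mm behind the grasp point. The pads swing forward as they close: fully open they stand 13 mm farther back than shut.
Start: joints at [68.302, 21.967, 0.94, 78.501, -0.361, 79.538, -2.664], TCP at [194.148, -594.062, 231.279] pointing down, gripper open.
Joint ranges: [-169.22, 169.22], [-14.56, 117.87], [-87.37, 89.26], [10.42, 133.3], [-82.24, 262.24], [0.94, 117.77], [-172.7, 172.7]. Speed limits (degrees/s): [136.94, 136.94, 172.46, 172.46, 180, 180, 180].

## Interface

Orientations are given as a 3x3 rotation matrix whose columns are the frame's x, y, z axes.
In Python, from rig import telemetry, optics, workorder gives the robot as it stands.
- The arm moves only by the tool step_arm, never from a script. Its argument "series" is one flat list of numbers, 5 for each row, row after row: the opening in per cent of the stroke, from 0 (shut) to 100 (fully open), then the shift along the tool's x, y, z in mm, then the turn about the tool's z in degrees. In form: [claw, tx, ty, tz, turn, claw, tx, ty, tz, turn, ...]. A call has 1 to 20 rows; each row is the pose to reach, as a shift and turn from the pose commanded when the call began, along the tool's axes at that moment; what a row does not reach only later rows make up. A row lasts 1/8 s, in which the tool goes at most 62.5 mm and 10.7 degrees, less where a joint would pass 70% of its speed; a pose out of reach is approached as far as the arm can. A call with a gripper value outside its range is refused whole. The fingers move at their own pace and stop on an object; "force" is the grip in N (left out, the last holds). Time passes only in rows, so rows that repeat a pose let the fingers close. It gives the time, the measured TCP pose, the force, the opening and the grip force at its end, in the units of the state.
- telemetry.state(): the state, without advancing time (a new reading comes with each control period).
- optics.capture(name): name is "side" or "top" or "wrist"; returns a dict with "color" (420x560x3 uint8, red, green, blue), "fx", "fy", "cx", "cy" (pixels), "R" (3x3) and "t" (3): a world point X has camera coordinates R X + t; the wrist camera has in their place "T_tool_cam" (4x4, takes a point from camera to tool coordinates, whose origin is the TCP and whose axes are the flange's). Camera axes: x right, y down, z forward; pixel columns grow to the right and rows downward; lengths in mm; the calibration is good to about 2 mm. A picture is of the moment at which its call begins: read the wrist's pose just before it. There is no depth.
- workorder.hand_in(): hands the job in; it is judged then, once.
The state is a dict: "time_s": time; "joints": joint angles; "qd": joint speeds; "effort": joint torques, N m; "eef_pos": TCP position; "tcp_rot": TCP orientation; "ft_force": force on the tool from outside, world axes, zero at the start; "ft_torque": the same for the moment, N m; "finger_gap": finger opening in mm; "grasp_force": force on a finger pad.
Only numpy, scipy, OpenCV 4.12 (cv2) and the standard library are available. Lean on these libraries where they do the work, as an engineer would, in place of code of your own. Each camera call takes 0.05 s, during which the arm holds its last target. There are 200 camera calls.

## Working session

There is one attempt and no reset: what is moved stays moved. The work goes in short steps, Python scripts to look and compute and a tool call to move; the robot and the scene stay as the last step left them, time stands still between calls to the robot, and variables do not carry over. Pictures are saved under pics/ and viewed, at most 10 in all, crops included, and the job is handed in when it is done.

Besides the shell and the picture viewer there is one more tool, called after "Call:" in YAML: its name, and indented under it one key for each argument. step_arm: Moves the arm, as the interface text tells. Its arguments: {"type":"object","properties":{"series":{"type":"array","items":{"type":"number"}},"force":{"type":"number"}},"required":["series"]}

```bash
mkdir -p pics
python3 - <<'E'
from rig import telemetry, optics
import cv2,numpy as np
s=telemetry.state();print(s['time_s'],s['eef_pos'],np.round(s['tcp_rot'],3).tolist(),s['finger_gap'])
for n in('top','side'):
    c=optics.capture(n);cv2.imwrite(f'pics/{n}0.png',cv2.resize(c['color'][:,:,::-1],(800,600),interpolation=cv2.INTER_CUBIC))
    print(n,c['fx'],c['cx'],c['cy'],np.round(c['R'],3).tolist(),c['t'])
E
```

```text
0.0 [ 194.01286148 -593.60707787  230.26940066] [[0.951, 0.311, -0.001], [0.311, -0.951, 0.002], [-0.0, -0.002, -1.0]] 85.65536211769657
top 532.5019833221938 276.8898403857144 207.8679753734317 [[-0.028, -1.0, -0.007], [-0.995, 0.029, -0.096], [0.096, 0.004, -0.995]] [ -32.96150133  512.35751766 1107.75285873]
side 526.144418014526 276.38583054461475 205.59686439093323 [[0.99, -0.14, 0.011], [-0.081, -0.636, -0.767], [0.115, 0.759, -0.641]] [-503.77774501   51.67564565 1264.64780272]
```

View pics/top0.png

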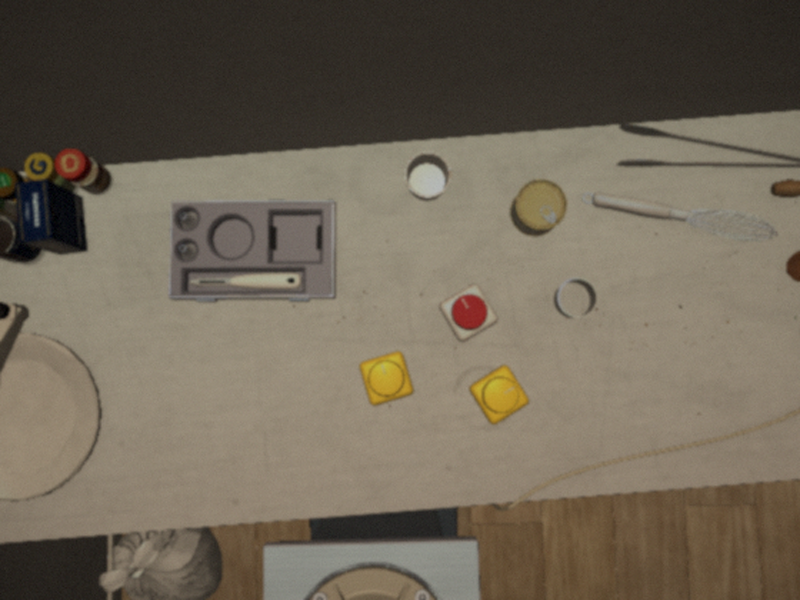

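View pics/side0.png

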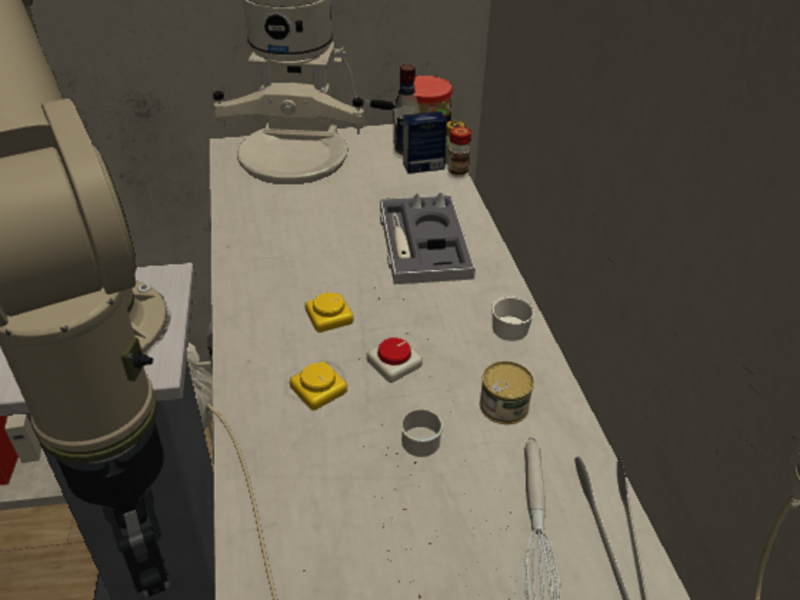

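The top view shows three timer-shaped things: red/white at (469,312), yellow at (387,378) and yellow at (499,394). The red dial on a white base fits the description and yellow is excluded. The square cutout is at (297,237). I'll confirm with an enlarged crop.

```bash
cat > h.py <<'E'
import numpy as np
def top2world(c,px,z,scale=1.0):
    "pixel (native/scale) -> world at height z"
    px=np.atleast_2d(px)/scale
    d=np.c_[(px[:,0]-c['cx'])/c['fx'],(px[:,1]-c['cy'])/c['fy'],np.ones(len(px))]
    R,t=np.array(c['R']),np.array(c['t']); o=-R.T@t; w=d@R
    return o+w*((z-o[2])/w[:,2])[:,None]
E
python3 - <<'E'
from rig import optics
import cv2,numpy as np
from h import *
c=optics.capture('top')
s=560/800
print(top2world(c,np.array([[469,312]])*s,38),top2world(c,np.array([[297,237]])*s,26))
im=c['color'][:,:,::-1]
a=cv2.resize(im[190:250,300:360],(400,400),interpolation=cv2.INTER_CUBIC) 
b=cv2.resize(im[130:220,110:245],(800,533),interpolation=cv2.INTER_CUBIC)
b=cv2.resize(im[135:215,175:240],(400,492),interpolation=cv2.INTER_CUBIC)
o=np.zeros((492,800,3),np.uint8);o[:400,:400]=a;o[:,400:]=b
cv2.imwrite('pics/crop1.png',o)
E
```

```text
[[ 484.64817157 -154.64225626   38.        ]] [[605.58940325  97.63872645  26.        ]]
```

View pics/crop1.png

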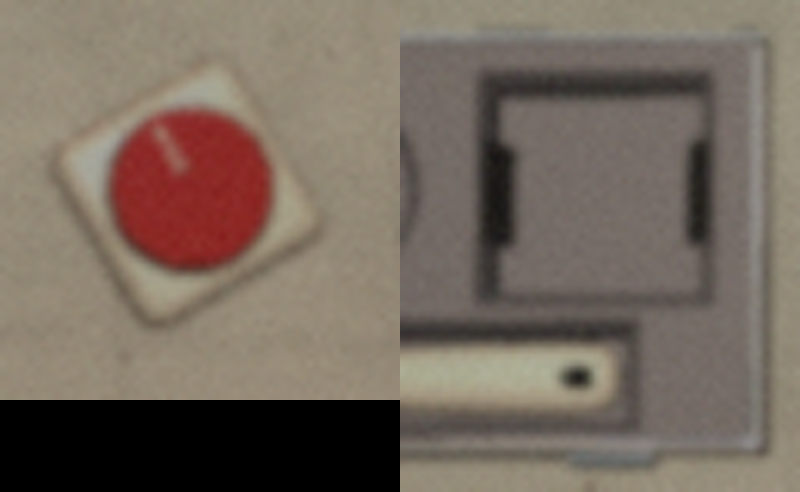

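The crop confirms the red dial on a white base, rotated about 30°. The cutout beside it is nearly axis-aligned and empty. I'll move above the timer.

Call:
step_arm:
  series: [100,48,-38,0,-2,100,96,-76,0,-4,100,144,-114,0,-6,100,192,-152,0,-8,100,240,-190,0,-10,100,288,-228,0,-12,100,336,-266,0,-12,100,384,-304,0,-12,100,413,-327,0,-12,100,413,-327,20,-12,100,413,-327,20,-12,100,413,-327,20,-12,100,413,-327,20,-12]

```text
time_s: 1.78
eef_pos: [485.2, -155.7, 212.1]
tcp_rot: [[0.866, 0.5, 0.001], [0.5, -0.866, -0.0], [0.001, 0.001, -1.0]]
ft_force: [-0.1, 0.6, 0.3]
finger_gap: 85.4
grasp_force: 0.0
```

```bash
cat >> h.py <<'E'
def wrist2world(s,c,px,z):
    px=np.atleast_2d(np.array(px,float))
    d=np.c_[(px[:,0]-c['cx'])/c['fx'],(px[:,1]-c['cy'])/c['fy'],np.ones(len(px))]
    T=np.array(c['T_tool_cam']); R=np.array(s['tcp_rot'])
    o=np.array(s['eef_pos'])+R@T[:3,3]; w=d@(R@T[:3,:3]).T
    return o+w*((z-o[2])/w[:,2])[:,None]
def snap(name):
    from rig import telemetry,optics
    import cv2,pickle
    s=telemetry.state();c=optics.capture('wrist')
    pickle.dump((s,c),open(f'pics/{name}.pkl','wb'))
    cv2.imwrite(f'pics/{name}.png',cv2.resize(c['color'][:,:,::-1],(800,600),interpolation=cv2.INTER_CUBIC))
    print(s['time_s'],np.round(s['eef_pos'],1),np.round(s['tcp_rot'],3).tolist(),np.round(s['ft_force'],1),s['finger_gap'])
    return s,c
E
python3 - <<'E'
from h import *
s,c=snap('w1')
E
```

```text
1.775 [ 485.2 -155.7  212.1] [[0.866, 0.5, 0.001], [0.5, -0.866, -0.0], [0.001, 0.001, -1.0]] [-0.1  0.6  0.3] 85.36015109703587
```

View pics/w1.png

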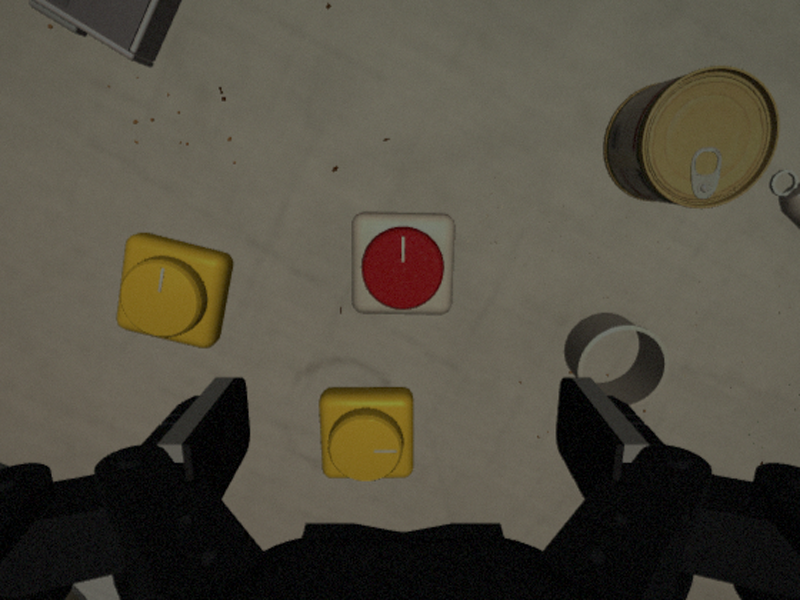

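The wrist view shows the red timer at (403,267), square with the image; the yellow look-alikes are at (165,292) and (366,433).

```bash
cat >> h.py <<'E'
def dial(s,c,z):
    import cv2
    im=c['color'].astype(int); m=((im[...,0]>90)&(im[...,1]<50)&(im[...,2]<60)).astype(np.uint8)
    k=max(cv2.findContours(m,0,2)[0],key=cv2.contourArea); h=cv2.minEnclosingCircle(k)
    m0=cv2.moments(cv2.convexHull(k)); p=[m0['m10']/m0['m00'],m0['m01']/m0['m00']]
    w=wrist2world(s,c,p,z)[0]; d=w-s['eef_pos']
    print('dial px',p,'r',h[1],'world',w,'tool shift',np.array(s['tcp_rot']).T@d)
def edges(s,c,z):
    "white base outline angle"
    import cv2
    im=c['color'].astype(int); 
    return im
E
python3 - <<'E'
from h import *
import pickle,cv2
s,c=pickle.load(open('pics/w1.pkl','rb'))
dial(s,c,38)
q=np.array([[353,225],[353,303],[454,225],[454,303],[365,212],[442,212],[365,314],[442,314]])*.7
w=wrist2world(s,c,q,22); print(w[:,:2].mean(0), np.array(s['tcp_rot']).T@(w.mean(0)-s['eef_pos']))
print(np.round(c['T_tool_cam'],3))
# edge angle from crop
g=cv2.resize(c['color'][130:240,230:340,::-1],(600,600),interpolation=cv2.INTER_CUBIC)
e=cv2.Canny(cv2.GaussianBlur(g,(0,0),4),15,40)
for l in cv2.HoughLinesP(e,1,np.pi/720,60,minLineLength=170,maxLineGap=15)[:,0][:12]: print(l,np.degrees(np.arctan2(l[3]-l[1],l[2]-l[0])))
E
```

```text
dial px [281.5402428057554, 187.8080035971223] r 27.14009666442871 world [ 486.61616464 -155.38694494   38.        ] tool shift [  1.23840518   0.27407701 174.0661729 ]
[ 486.39846171 -156.50853156] [  0.47808486   1.12247522 190.06640679]
[[ 1.00000e-03 -9.66000e-01 -2.60000e-01  6.57230e+01]
 [ 1.00000e+00  1.00000e-03  0.00000e+00  3.57000e-01]
 [ 0.00000e+00 -2.60000e-01  9.66000e-01 -1.42174e+02]
 [ 0.00000e+00  0.00000e+00  0.00000e+00  1.00000e+00]]Traceback (most recent call last):
  File "<stdin>", line 11, in <module>
TypeError: 'NoneType' object is not subscriptable
```

Call:
step_arm:
  series: [100,1,0.5,60,0,100,1,0.5,110,0,90,1,0.5,150,0,75,1,0.5,170,0,75,1,0.5,182,0,75,1,0.5,185,0,75,1,0.5,185,0,75,1,0.5,185,0]

```text
time_s: 2.82
eef_pos: [487.0, -155.1, 27.3]
tcp_rot: [[0.865, 0.501, 0.002], [0.501, -0.865, -0.001], [0.001, 0.001, -1.0]]
ft_force: [-0.2, 0.4, -0.2]
finger_gap: 64.0
grasp_force: 0.0
```

Run:
```python
from h import *
from rig import optics
import cv2
s,c=snap('w2')
t=optics.capture('side')
p=np.array(t['R'])@np.array([486,-156,30.])+t['t'];u=int(t['fx']*p[0]/p[2]+t['cx']);v=int(t['fy']*p[1]/p[2]+t['cy'])
print(u,v)
a=cv2.resize(t['color'][v-55:v+35,u-45:u+45,::-1],(400,400),interpolation=cv2.INTER_CUBIC)
b=cv2.resize(c['color'][...,::-1],(400,300),interpolation=cv2.INTER_AREA)
o=np.zeros((400,800,3),np.uint8);o[:,:400]=a;o[:300,400:]=b;cv2.imwrite('pics/c2.png',o)
```

```text
2.825 [ 487.  -155.1   27.3] [[0.865, 0.501, 0.002], [0.501, -0.865, -0.001], [0.001, 0.001, -1.0]] [-0.2  0.4 -0.2] 63.96113607959072
276 244
```

View pics/c2.png

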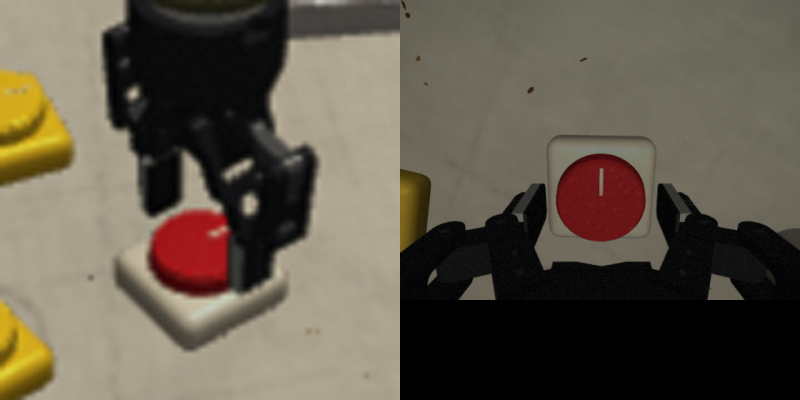

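Run:
```python
import numpy as np
from rig import optics
t=optics.capture('side');R=np.array(t['R'])
def pr(X):
    p=R@np.array(X)+t['t'];u=np.array([t['fx']*p[0]/p[2]+t['cx']-231,t['fy']*p[1]/p[2]+t['cy']-189])*4.444;return np.round(u)
c=np.array([487,-155.]);x=np.array([.866,.5]);y=np.array([.5,-.866])
for h in(24,27,32,37,42):
    print(h,[pr([*(c+x*a+y*b),h]).tolist() for a in(-11,11) for b in(32,44,)])
print('dial ctr',pr([*c,38]),'base corner',[pr([*(c+x*a+y*b),0]).tolist() for a in(-33,33) for b in(-33,33)])
```

```text
24 [[225.0, 301.0], [240.0, 315.0], [259.0, 282.0], [274.0, 295.0]]
27 [[225.0, 297.0], [240.0, 310.0], [259.0, 278.0], [274.0, 291.0]]
32 [[225.0, 290.0], [240.0, 303.0], [259.0, 270.0], [275.0, 284.0]]
37 [[225.0, 282.0], [240.0, 296.0], [260.0, 263.0], [275.0, 277.0]]
42 [[225.0, 275.0], [241.0, 289.0], [260.0, 256.0], [275.0, 270.0]]
dial ctr [203. 236.] base corner [[112.0, 281.0], [191.0, 355.0], [213.0, 227.0], [292.0, 298.0]]
```

The side view shows the finger tips at roughly z≈34, beside the dial at (200,240), because at this opening the fingers stand back from the TCP. I'll go 5 mm lower, then grip.

Call:
step_arm:
  series: [75,0,0,2,0,75,0,0,4,0,75,0,0,5,0,50,0,0,5,0,50,0,0,5,0,50,0,0,5,0,50,0,0,5,0,50,0,0,5,0]
  force: 60

```text
time_s: 3.98
eef_pos: [486.4, -154.9, 21.9]
tcp_rot: [[0.865, 0.501, 0.0], [0.501, -0.865, -0.0], [0.0, 0.0, -1.0]]
ft_force: [-2.8, 0.8, 7.9]
finger_gap: 49.3
grasp_force: 60.8
```

Run:
```python
from h import *
from rig import optics
import cv2
s,c=snap('w3')
t=optics.capture('side')
a=cv2.resize(t['color'][189:279,231:321,::-1],(400,400),interpolation=cv2.INTER_CUBIC)
b=cv2.resize(c['color'][150:430,140:420,::-1],(400,400),interpolation=cv2.INTER_CUBIC)
cv2.imwrite('pics/c3.png',np.hstack([a,b]))
```

```text
3.975 [ 486.4 -154.9   21.9] [[0.865, 0.501, 0.0], [0.501, -0.865, -0.0], [0.0, 0.0, -1.0]] [-2.8  0.8  7.9] 49.28425083437433
```

View pics/c3.png

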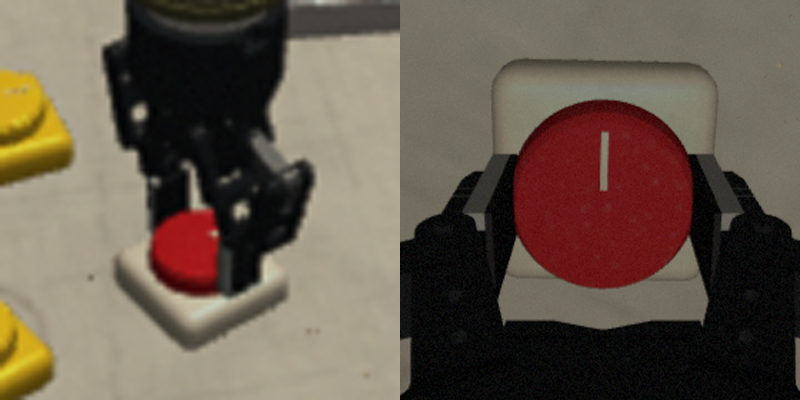

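Good symmetric grip on the dial: fingers at (500,210) and (705,210), dial centred at (603,195). I'll lift and carry it to a spot short of the cutout to look.

Call:
step_arm:
  series: [50,0,0,-5,0,50,0,0,-30,0,50,0,0,-70,0,50,0,0,-110,0,50,20,-30,-150,5,50,47,-69,-150,11,50,73,-108,-150,18,50,100,-147,-150,25,50,127,-186,-150,31.5,50,143,-208,-150,31.5,50,143,-208,-150,31.5,50,143,-208,-150,31.5,50,143,-208,-150,31.5]

```text
time_s: 5.7
eef_pos: [505.7, 95.2, 171.2]
tcp_rot: [[1.0, -0.027, -0.0], [-0.027, -1.0, -0.001], [-0.0, 0.001, -1.0]]
ft_force: [1.0, 1.2, -1.5]
finger_gap: 49.1
grasp_force: 62.4
```

Run:
```python
from h import *
s,c=snap('w4')
```

```text
5.7 [505.7  95.2 171.2] [[1.0, -0.027, -0.0], [-0.027, -1.0, -0.001], [-0.0, 0.001, -1.0]] [ 1.   1.2 -1.5] 49.093050070310895
```

View pics/w4.png

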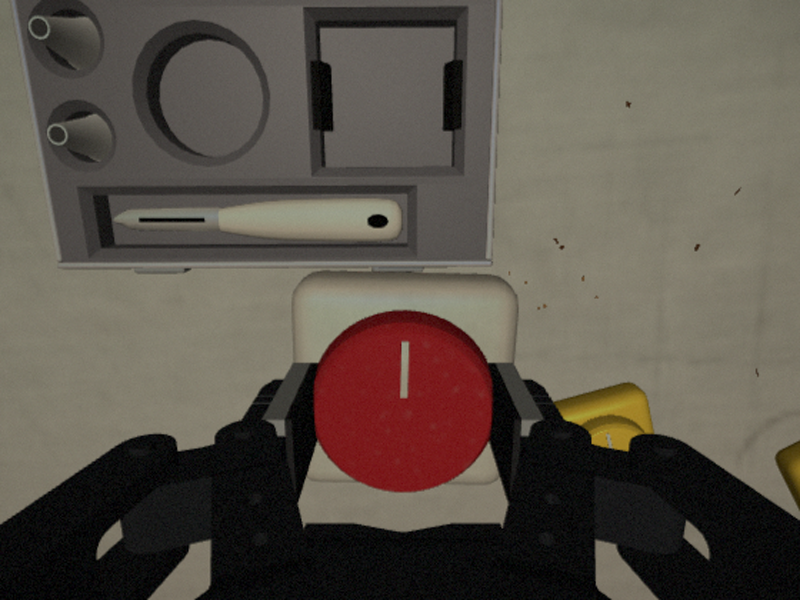

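Wrist view: the cutout's mouth corners are at (304,8), (468,7), (312,176) and (466,176), and the timer is held square below it. Now I'll work out the offsets.

Run:
```python
from h import *
import pickle,cv2
s,c=pickle.load(open('pics/w4.pkl','rb'))
R=np.array(s['tcp_rot'])
tl=lambda w:np.round((w-s['eef_pos'])@R,1)
q=np.array([[304,8],[468,7],[466,176],[312,176]])*.7
w=wrist2world(s,c,q,26);t=tl(w);print('mouth',t.tolist(),t.mean(0),'diag-mid',(t[0]+t[2])/2,(t[1]+t[3])/2)
print('sizes',np.linalg.norm(np.diff(np.r_[w,w[:1]],axis=0),axis=1))
q=np.array([[20,0],[58,262],[492,262],[501,0]])*.7
w2=wrist2world(s,c,q,26);t2=tl(w2);print('insert outer',t2.tolist())
for a,b in((0,1),(1,2)): print('insert ang in tool',np.degrees(np.arctan2(*(t2[b]-t2[a])[[1,0]])))
e=s['eef_pos'][2]
dial(s,c,e+16)
print('base',tl(wrist2world(s,c,np.array([[293,300],[517,300],[330,271],[480,271]])*.7,e+2)).tolist())
```

```text
mouth [[140.3, -49.1, 145.2], [140.8, 33.1, 145.2], [58.4, 34.9, 145.3], [58.3, -48.8, 145.2]] [ 99.45   -7.475 145.225] diag-mid [ 99.35  -7.1  145.25] [ 99.55  -7.85 145.2 ]
sizes [82.26581158 82.43717716 83.65296312 81.94367661]
insert outer [[143.6, -190.8, 145.1], [10.8, -194.8, 145.1], [11.0, 51.2, 145.3], [144.0, 49.5, 145.2]]
insert ang in tool -178.27474512452736
insert ang in tool 89.95341807569979
dial px [281.6255814282281, 284.0978354611132] r 63.83877944946289 world [508.22223265  94.88784918 187.24436528] tool shift [  2.47967883   0.27444295 -16.00036602]
base [[28.2, -30.6, -2.0], [28.2, 32.6, -2.0], [36.5, -19.9, -2.0], [36.6, 21.8, -2.0]]
```

Call:
step_arm:
  series: [50,50,-4,0,0,50,97.5,-8,0,0,50,97.5,-8,40,0,50,97.5,-8,80,0,50,97.5,-8,108,0,50,97.5,-8,113,0,50,97.5,-8,113,0,50,97.5,-8,113,0]

```text
time_s: 6.75
eef_pos: [604.5, 102.5, 60.1]
tcp_rot: [[1.0, -0.025, 0.003], [-0.025, -1.0, 0.0], [0.003, -0.0, -1.0]]
ft_force: [-0.2, 0.2, -0.7]
finger_gap: 49.0
grasp_force: 62.4
```

Run:
```python
from h import *
from rig import optics
import cv2
s,c=snap('w5')
t=optics.capture('side')
p=np.array(t['R'])@np.array([604,100,30.])+t['t'];u=int(t['fx']*p[0]/p[2]+t['cx']);v=int(t['fy']*p[1]/p[2]+t['cy']);print(u,v)
a=cv2.resize(t['color'][v-40:v+40,u-40:u+40,::-1],(400,400),interpolation=cv2.INTER_CUBIC)
b=cv2.resize(c['color'][100:380,140:420,::-1],(400,400),interpolation=cv2.INTER_CUBIC)
cv2.imwrite('pics/c5.png',np.hstack([a,b]))
```

```text
6.75 [604.5 102.5  60.1] [[1.0, -0.025, 0.003], [-0.025, -1.0, 0.0], [0.003, -0.0, -1.0]] [-0.2  0.2 -0.7] 48.98611324866335
306 173
```

View pics/c5.png

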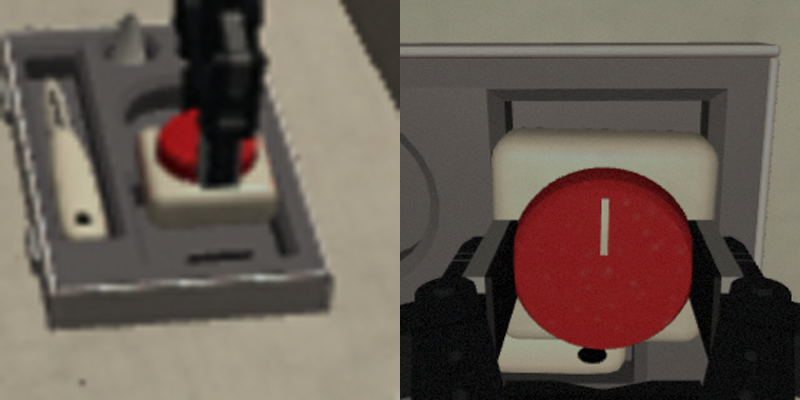

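Timer hovers over the cutout: the mouth's far corners are at (487,90) and (727,89), the base's at (493,150) and (717,150). I'll refine the residual offset from this view.

Run:
```python
from h import *
import pickle
s,c=pickle.load(open('pics/w5.pkl','rb'));R=np.array(s['tcp_rot'])
f=lambda q,z:np.round((wrist2world(s,c,np.array(q)/1.4286+[140-400/1.4286,100],z)-s['eef_pos'])@R,1).tolist()
print('mouth far corners',f([[487,90],[727,89]],26))
print('plate -y outer edge',f([[779,50],[768,180]],26))
e=s['eef_pos'][2]
for h in(0,8,16):print('base',h,f([[493,165],[717,165],[605,128]],e-22+h))
print('dial edges',f([[605,168],[605,349]],e+16))
```

```text
mouth far corners [[42.3, -39.3, 34.3], [42.7, 43.0, 34.2]]
plate -y outer edge [[55.8, 59.7, 34.2], [10.0, 59.8, 34.1]]
base 0 [[19.0, -36.0, 22.1], [19.1, 38.3, 22.0], [31.5, 1.1, 22.1]]
base 8 [[21.3, -34.3, 14.1], [21.3, 36.5, 14.0], [33.2, 1.1, 14.1]]
base 16 [[23.5, -32.5, 6.1], [23.6, 34.6, 6.0], [34.9, 1.0, 6.1]]
dial edges [[29.1, 0.9, -15.9], [-24.1, 1.1, -16.1]]
```

Call:
step_arm:
  series: [50,-0.8,0.8,0,0,50,-0.8,0.8,4,0,50,-0.8,0.8,8,0,50,-0.8,0.8,12,0,50,-0.8,0.8,15,0,50,-0.8,0.8,18,0,50,-0.8,0.8,20,0,50,-0.8,0.8,22,0,50,-0.8,0.8,22,0]

```text
time_s: 7.98
eef_pos: [604.6, 101.6, 37.5]
tcp_rot: [[1.0, -0.025, 0.004], [-0.025, -1.0, 0.001], [0.004, -0.001, -1.0]]
ft_force: [5.8, -0.4, 1.9]
finger_gap: 48.6
grasp_force: 63.1
```

A wall pushes the timer +x slightly (5.8 N), so I'll ease 1 mm that way and press on.

Call:
step_arm:
  series: [50,1,0,0,0,50,1.2,0,1,0,50,1.2,0,2,0,50,1.2,0,3,0,50,1.2,0,4,0,50,1.2,0,5,0,50,1.2,0,5,0]

```text
time_s: 8.85
eef_pos: [604.6, 101.8, 32.1]
tcp_rot: [[1.0, -0.024, 0.002], [-0.024, -1.0, 0.0], [0.002, -0.0, -1.0]]
ft_force: [4.1, -0.8, 5.6]
finger_gap: 48.9
grasp_force: 63.4
```

Call:
step_arm:
  series: [50,0.5,0,1,0,50,1,0,2,0,50,1,0,3,0,50,1,0,4,0,50,1,0,4.5,0,50,1,0,4.5,0]

```text
time_s: 9.6
eef_pos: [604.6, 101.8, 27.9]
tcp_rot: [[1.0, -0.024, 0.0], [-0.024, -1.0, -0.0], [0.0, 0.0, -1.0]]
ft_force: [-3.8, -1.8, 13.8]
finger_gap: 48.9
grasp_force: 64.1
```

Call:
step_arm:
  series: [50,0,0,0.5,0,50,-0.5,0,1,0,50,-0.5,0,1.5,0,50,-0.5,0,1.5,0]

```text
time_s: 10.1
eef_pos: [604.6, 101.8, 27.8]
tcp_rot: [[1.0, -0.024, 0.001], [-0.024, -1.0, -0.0], [0.001, 0.0, -1.0]]
ft_force: [-6.4, -3.8, 22.8]
finger_gap: 48.9
grasp_force: 65.0
```

The base is hard on the floor: TCP height is unchanged at 27.8 with +9 N, matching 21.9 + 6. I'll release and retreat.

Call:
step_arm:
  series: [50,0,0,-1,0,78,0,0,-1,0,78,0,0,-1,0,78,0,0,-1,0,78,0,0,-10,0,78,0,0,-40,0,78,-20,0,-80,0,78,-60,0,-120,0,78,-90,0,-150,0,78,-90,0,-150,0,78,-90,0,-150,0]

```text
time_s: 11.48
eef_pos: [514.5, 103.4, 175.4]
tcp_rot: [[1.0, -0.025, 0.001], [-0.025, -1.0, -0.0], [0.001, 0.0, -1.0]]
ft_force: [0.7, -0.9, 0.1]
finger_gap: 66.1
grasp_force: 0.0
```

Run:
```python
from h import *
from rig import optics
import cv2
s,c=snap('w6')
t=optics.capture('side')
a=cv2.resize(t['color'][133:213,266:346,::-1],(400,400),interpolation=cv2.INTER_CUBIC)
b=cv2.resize(c['color'][:280,140:420,::-1],(400,400),interpolation=cv2.INTER_CUBIC)
cv2.imwrite('pics/c6.png',np.hstack([a,b]))
dial(s,c,44)
```

```text
11.475 [514.5 103.4 175.4] [[1.0, -0.025, 0.001], [-0.025, -1.0, -0.0], [0.001, 0.0, -1.0]] [ 0.7 -0.9  0.1] 66.14630819145219
dial px [281.0629162285314, 78.55183140553802] r 36.10457992553711 world [604.40172898 101.26023625  44.        ] tool shift [ 89.82396759  -0.14984785 131.41932895]
```

View pics/c6.png

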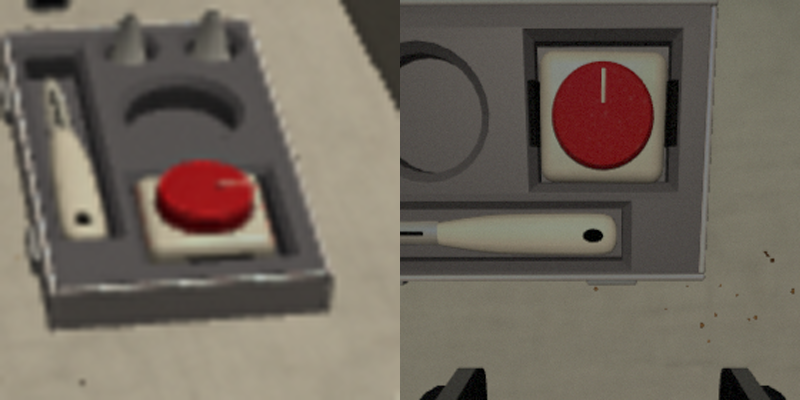

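The timer sits square between the pads, with its dial at (603,115). I'll verify it's home by pressing the dial's top with shut fingers; the top should be at z≈44.

Call:
step_arm:
  series: [0,45,0,0,0,0,90,0,0,0,0,90,0,40,0,0,90,0,80,0,0,90,0,110,0,0,90,0,122,0,0,90,0,127,0,0,90,0,129,0,0,90,0,130,0,0,90,0,131,0,0,90,0,132,0,0,90,0,132,0]
  force: 20

```text
time_s: 13.08
eef_pos: [604.5, 101.6, 43.7]
tcp_rot: [[1.0, -0.025, 0.001], [-0.025, -1.0, 0.0], [0.001, -0.0, -1.0]]
ft_force: [-0.1, 0.7, 1.7]
finger_gap: -0.1
grasp_force: 0.9
```

Contact at z = 43.7, as expected. One more short press, then away.

Call:
step_arm:
  series: [0,0,0,1,0,0,0,0,2,0,0,0,0,2,0]

```text
time_s: 13.45
eef_pos: [604.6, 101.7, 43.5]
tcp_rot: [[1.0, -0.024, 0.001], [-0.024, -1.0, -0.0], [0.001, 0.0, -1.0]]
ft_force: [-7.6, -1.4, 17.3]
finger_gap: 0.3
grasp_force: 8.7
```

Rigid under 17 N at 43.5, so it is home.

Call:
step_arm:
  series: [0,0,0,-5,0,0,0,0,-40,0,0,0,0,-90,0,0,-40,0,-130,0,0,-80,0,-140,0,0,-80,0,-140,0,0,-80,0,-140,0]

```text
time_s: 14.32
eef_pos: [524.6, 103.2, 181.4]
tcp_rot: [[1.0, -0.025, 0.001], [-0.025, -1.0, -0.0], [0.001, 0.0, -1.0]]
ft_force: [-0.9, -0.2, -0.3]
finger_gap: -0.1
grasp_force: 0.0
```

Run:
```python
from h import *
s,c=snap('w7')
dial(s,c,44)
from rig import workorder
print(workorder.hand_in())
```

```text
14.325 [524.6 103.2 181.4] [[1.0, -0.025, 0.001], [-0.025, -1.0, -0.0], [0.001, 0.0, -1.0]] [-0.9 -0.2 -0.3] -0.12790062409729203
dial px [281.17111661620334, 93.60432149738509] r 34.806949615478516 world [604.46012101 101.20594265  44.        ] tool shift [ 7.98543451e+01 -6.86760745e-02  1.37414086e+02]
the job is handed in; nothing more can be done
None
```

The red timer is in the square cutout, dial up, square with the sides and pressed fully home; I released it, backed the arm clear, and handed the job in at 14.3 s.

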